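Catch the pulley wheels off the chute

TASK

Take the steel catch cup by its handle, hold it up under the lip of the chute and push the hanging paddle back with the cup's rim, so that the gate drops and all four small nylon pulley wheels slide off into the cup; none may land on the bench. Then set the cup, with the four wheels in it, down upright and flat inside the shallow kit tray and let go of it there, not from a height. Leave the other things on the bench where they are.

Things in the scene. Friction and masses are not known exactly. Their poses are not given: they have to be found in the camera images.
- cup: Round open steel catch cup standing on the bench: 100 mm across the rim, 92 mm at the foot, 55 mm tall, 2.5 mm wall, 3 mm bottom, 140 g. Origin: centre of its underside, z up. A straight bar handle, 12 mm wide (y), 18 mm tall, sticks out level along the cup's -x from 49 to 143 mm from the cup's axis, its middle 40 mm above the underside.
- cup_grip (a point): point on the handle to pinch: 105 mm from the cup's axis (cup -x), 40 mm above the cup's underside, middle of the bar
- cup_mouth (a point): centre of the cup's rim, 55 mm above its underside
- chute: Fixed grey chute on a stand. Origin: on the bench straight below the lip's middle; +x points level from the lip back up the chute (wheels slide to -x). Open-topped trough 30 mm wide inside, sides 22 mm, falling at 38 degrees to the lip, 170 mm above the bench. Foot (120 mm wide) and uprights begin 50 mm behind the lip; under and before the lip the bench is free.
- chute_lip (a point): middle of the chute floor's lower edge (the lip), 170 mm above the bench
- gate (a joint): turn of the sprung gate lever, rad: 0 = shut (a steel tooth stands up before the lip), 0.5 = open stop; from 0.25 the tooth is below the chute floor and wheels slide, from 0.4 they run freely. Opens as the paddle is pushed back (chute +x) with 2 to 3 N, springs shut. Pivot along chute y, 60 mm behind the lip, 180 mm above the bench.
- paddle_face (a point): point on the front of the aluminium paddle hanging under the lip, 115 mm above the bench; moves with the gate. Paddle: 44 mm wide, at rest 90 to 162 mm above the bench, face 6 mm behind the lip. A rim 120 mm above the bench that pushes it to 29 mm behind the lip opens the gate 0.45 rad; the tooth's foot then comes down to 130 mm.
- tray: Shallow black square kit tray fixed on the bench, 150 x 150 mm outside, 18 mm tall, 3 mm walls and floor. Origin: centre of its underside.
- wheel1: white nylon pulley wheel, 26 mm across, 14 mm thick, 15 g, number 1 in the queue on the chute counted from the gate. Origin: its centre; z is its axle axis.
- wheel2: white nylon pulley wheel, 26 mm across, 14 mm thick, 15 g, number 2 in the queue on the chute counted from the gate. Origin: its centre; z is its axle axis.
- wheel3: white nylon pulley wheel, 26 mm across, 14 mm thick, 15 g, number 3 in the queue on the chute counted from the gate. Origin: its centre; z is its axle axis.
- wheel4: white nylon pulley wheel, 26 mm across, 14 mm thick, 15 g, number 4 in the queue on the chute counted from the gate. Origin: its centre; z is its axle axis.
- ratchet: bystander: chrome ratchet 200 mm long lying on the bench; origin near its middle, underside
- nozzle: bystander: green plastic spray nozzle, 71 mm tall, standing; origin under its foot
- fuse: bystander: glass fuse 52 mm long, 10 mm thick; origin under its middle
- big_pulley: bystander: big white nylon pulley wheel 64 mm across, 20 mm thick, lying flat; origin under its centre. Not one of the four.
- screwdriver: bystander: screwdriver lying on the bench; origin under its middle
- collar: bystander: steel shaft collar 48 mm across, 16 mm tall; origin under its centre
There are look-alikes about, which are no part of the job. There is more than one size of the cup; the one meant has the size given above. Several things look just like the tray: the one meant starts farthest to the robot's left.

How it is judged:
By the outcome, as a careful person would: the job done as asked, in the order asked, and still so for the second after the job is handed in, with the robot touching nothing.
It also fails if it takes over 58 s, if anything falls off the work surface, if the arm or the gripper's body presses on something with over 40 N, if the wrist force passes 120 N, or if a joint passes its speed limit or range.

ROBOT

A 6-joint arm with a two-finger parallel gripper is mounted at the origin on the work surface. World frame = base frame: x ahead of the robot, y to its left, z up, the work surface at z = 0. Lengths are in m, angles in rad, forces in N, time in s.
With the tool pointing down it reaches from about 0.375 to 0.9 m from the base axis. Payload 3.1 kg.
Tool frame: the origin (TCP) lies on the centre line of the jaws, within the pads' length; the fingertips stand 19 mm ahead of it and the grasp point (between the pads) is the TCP; z points along the fingers, y is the line along which they close (so a half turn about z gives the same grasp; the last joint's range is limited). The gripper opens to 85 mm and grips with 20 to 120 N. Pads are 22 mm wide; open, the fingers measure 114 mm over their backs; the gripper's body (76 mm by 85 mm) begins 54 mm behind the grasp point. The pads swing forward as they close: fully open they stand 13 mm farther back than shut.
Start: joints at [1.111, 0.527, 1.433, -0, 1.181, -0.178], TCP at [0.174, 0.6, 0.25] pointing down, gripper open.
Joint ranges: [-3.08, 3.08], [-0.75, 2.2], [0.22, 2.44], [-1.43, 4.57], [0, 2.65], [-2.85, 2.85]. Speed limits (rad/s): [2.79, 2.79, 3.14, 3.14, 3.14, 3.14].

INTERFACE

Orientations are given as a unit quaternion [x, y, z, w].
In Python, from station import manip, cams, sign_off gives the robot as it stands.
- The arm moves only by the tool carry_out, never from a script. Its argument "targets" is a list that holds one entry, the list of rows, each a list of 7 numbers: the shift along the tool's x, y, z in cm, then the turn, a rotation vector about the tool's x, y, z in degrees, then the finger opening in cm, from 0 to 8.54. A call has 1 to 12 rows; each row is the pose to reach, as a shift and turn from the pose commanded when the call began, along the tool's axes at that moment; what a row does not reach only later rows make up. A row lasts 1/12 s, in which the tool goes at most 41.7 mm and 7.16 degrees, less where a joint would pass 70% of its speed; a pose out of reach is approached as far as the arm can. A call with a gripper value outside its range is refused whole. The fingers move at their own pace and stop on an object; "force" is the grip in N (left out, the last holds). Time passes only in rows, so rows that repeat a pose let the fingers close. It gives the time, the measured TCP pose, the force, the opening and the grip force at its end, in the units of the state.
- manip.sense(): the state, without advancing time (a new reading comes with each control period).
- cams.snapshot(name): name is "scene" or "top" or "wrist"; returns the picture (480x640x3 uint8, red, green, blue); there is no depth.
- cams.camera_info(name): a dict with "K" (3x3 intrinsics, pixels), "T" (4x4, takes a point from camera to world coordinates). Camera axes: x right, y down, z forward; pixel columns grow to the right and rows downward; lengths in m; the calibration is good to about 2 mm. A picture is of the moment at which its call begins: read the wrist's pose just before it. camera_info takes no time and is no camera call; for the wrist camera it gives the pose at the moment of the call.
- sign_off(): hands the job in; it is judged then, once.
The state is a dict: "t": time; "q": joint angles; "qd": joint speeds; "tau": joint torques, N m; "tcp_pos": TCP position; "tool_rot": TCP orientation; "force": force on the tool from outside, world axes, zero at the start; "ft_torque": the same for the moment, N m; "finger_gap": opening from 0.0 (shut) to 1.0 (fully open); "gripper_force": force on a finger pad.
Only numpy, scipy, OpenCV 4.12 (cv2) and the standard library are available. Lean on these libraries where they do the work, as an engineer would, in place of code of your own. Each camera call takes 0.05 s, during which the arm holds its last target. There are 200 camera calls.

## Working session

There is one attempt and no reset: what is moved stays moved. The work goes in short steps, Python scripts to look and compute and a tool call to move; the robot and the scene stay as the last step left them, time stands still between calls to the robot, and variables do not carry over. Pictures are saved under pics/ and viewed, at most 10 in all, crops included, and the job is handed in when it is done.

Besides the shell and the picture viewer there is one more tool, called after "Request:" as name([rows], argument=value, ...), one row to a line, values as JSON. carry_out: Moves the arm, as the interface text tells. Its arguments: {"type":"object","properties":{"targets":{"type":"array"},"force":{"type":"number"}},"required":["targets"]}

```bash
mkdir -p pics
cat > h.py <<'E'
import numpy as np, cv2
from station import manip, cams, sign_off
from scipy.spatial.transform import Rotation as R
def snap(n,f):
    im=cams.snapshot(n); cv2.imwrite(f'pics/{f}.png',cv2.cvtColor(im,cv2.COLOR_RGB2BGR)); return im
def ray(n,u,v,info=None):
    i=info or cams.camera_info(n); K=np.array(i['K']);T=np.array(i['T'])
    d=T[:3,:3]@np.linalg.solve(K,[u,v,1.]); return T[:3,3],d/np.linalg.norm(d)
def plane(n,u,v,z,info=None):
    o,d=ray(n,u,v,info); return o+d*(z-o[2])/d[2]
def tri(a,b):
    (o1,d1),(o2,d2)=a,b
    s=np.linalg.lstsq(np.c_[d1,-d2],o2-o1,rcond=None)[0]
    p,q=o1+s[0]*d1,o2+s[1]*d2; return (p+q)/2,np.linalg.norm(p-q)
def proj(n,p,info=None):
    i=info or cams.camera_info(n);K=np.array(i['K']);T=np.array(i['T'])
    c=K@(T[:3,:3].T@(np.array(p)-T[:3,3])); return c[:2]/c[2]
E
python3 - <<'E'
from h import *
for n in('scene','top'):
    snap(n,n+'0'); i=cams.camera_info(n); print(n,np.round(i['K'],1).tolist(),np.round(i['T'],3).tolist())
s=manip.sense();print(s['t'],s['tool_rot'],s['finger_gap'])
E
```

```text
scene [[443.8, 0.0, 323.6], [0.0, 443.8, 257.3], [0.0, 0.0, 1.0]] [[-0.612, 0.568, -0.551, 1.099], [0.791, 0.444, -0.421, 0.429], [0.006, -0.693, -0.721, 0.955], [0.0, 0.0, 0.0, 1.0]]
top [[524.8, 0.0, 319.7], [0.0, 524.8, 241.5], [0.0, 0.0, 1.0]] [[-0.01, -0.991, 0.134, 0.353], [-1.0, 0.008, -0.014, -0.042], [0.013, -0.134, -0.991, 1.325], [0.0, 0.0, 0.0, 1.0]]
0.1 [ 1.40434443e-01  9.90089485e-01 -9.37750959e-04 -3.16061927e-04] 0.9993569323647729
```

View pics/scene0.png

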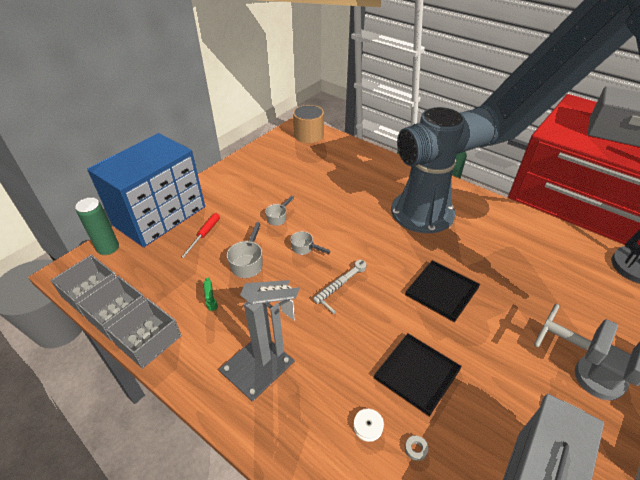

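View pics/top0.png

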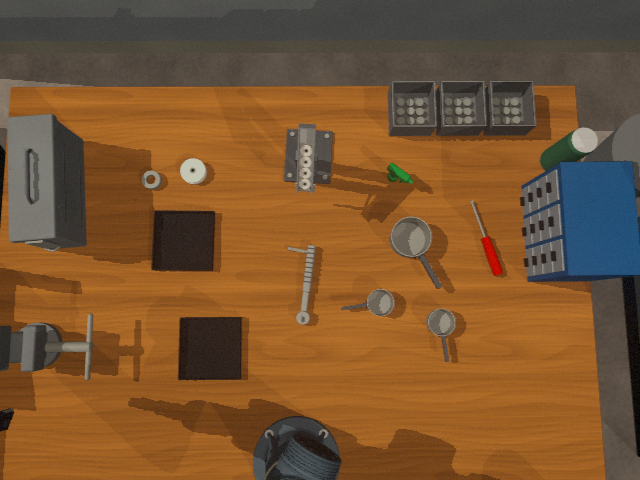

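The scene and top views show three cups: big at top (411,238), small at (380,303) and small at (441,322). The big one's rim is about 40 px, or about 100 mm, so it is the one I want. There are two trays, at top (184,240) and (211,348); the first lies farther to the robot's left (+y). The chute lip is near top (304,190), with the wheels queued up-image. I'll check the choice in a close crop.

Run:
```python
from h import *
s=cv2.imread('pics/scene0.png');t=cv2.imread('pics/top0.png')
def c(im,x,y,w,h,k):return cv2.resize(im[y:y+h,x:x+w],(400,300),interpolation=cv2.INTER_CUBIC)
m=np.vstack([np.hstack([c(t,380,205,80,60,0) if 0 else c(t,370,205,120,90,0),c(t,270,115,80,60+20,0) if 0 else c(t,260,115,120,90,0)]),np.hstack([c(s,200,215,100,75,0),c(s,225,265,100,75,0)])])
cv2.imwrite('pics/m.png',m)
# trays: dark mask in top
g=t.max(2)
mk=((g<45)*255).astype(np.uint8)
for x,y,w,h in((140,195,90,90),(165,305,90,90)):
    q=mk[y:y+h,x:x+w]; cs,_=cv2.findContours(q,cv2.RETR_EXTERNAL,cv2.CHAIN_APPROX_SIMPLE)
    r=cv2.minAreaRect(max(cs,key=cv2.contourArea)); p=cv2.boxPoints(r)+[x,y]
    P=np.array([plane('top',*a,.018) for a in p]); print(np.round(p,1).tolist(),np.round(P,3).tolist(),P.mean(0).round(4),[round(np.linalg.norm(P[i]-P[i-1]),3) for i in range(2)])
    P0=P.mean(0);print('scene px',proj('scene',P0))
for z in(0,.055):print(z,plane('top',411,238,z),plane('top',380,303,z))
```

```text
[[153.0, 211.0], [214.0, 211.0], [214.0, 268.0], [153.0, 268.0]] [[0.61, 0.359, 0.018], [0.609, 0.205, 0.018], [0.465, 0.203, 0.018], [0.466, 0.354, 0.018]] [0.5374 0.2804 0.018 ] [np.float64(0.144), np.float64(0.153)]
scene px [416.95453625 369.40216906]
[[179.0, 318.0], [199.0, 318.0], [199.0, 379.0], [179.0, 379.0]] [[0.342, 0.287, 0.018], [0.342, 0.238, 0.018], [0.196, 0.234, 0.018], [0.196, 0.283, 0.018]] [0.269  0.2603 0.018 ] [np.float64(0.146), np.float64(0.049)]
scene px [459.5382533 295.3840343]
0 [ 0.53878404 -0.29447019  0.        ] [ 0.37455174 -0.21099997  0.        ]
0.055 [ 0.53105426 -0.28399044  0.055     ] [ 0.3736408  -0.20398586  0.055     ]
```

View pics/m.png

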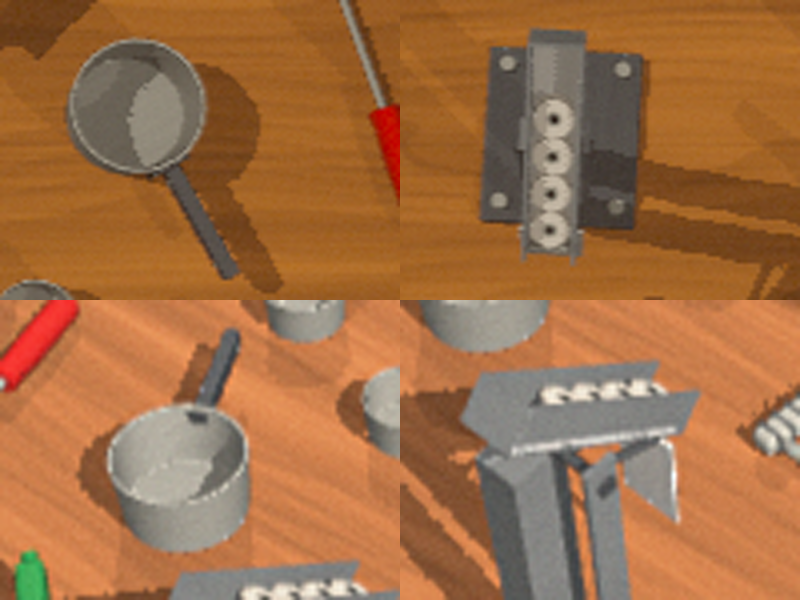

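The crop confirms it: the cup has a rim centre at top (411,237) and scene (244.5,252), with the handle ending at top (439,287). The chute's near wall tip is at top (297.5,193.6) and scene (299.5,288.3), and the four wheels sit in line.

Run:
```python
from h import *
T=lambda x,y:(260+(x-400)/3.3333,115+y/3.3333)
C=lambda x,y:(370+x/3.3333,205+y/3.3333)
t=lambda n,a,b:tri(ray('top',*a),ray('scene',*b))
print('rim',t(0,C(137,106),(244.5,252.3)))
print('rim l/r at .055',[plane('top',*C(*a),.055).round(4) for a in((68,106),(206,106),(137,38),(137,174))])
print('hend',t(0,C(231,270),(200+233/4,215+33/4)), plane('top',*C(231,273),.045))
print('hbase', plane('top',*C(172,170),.049))
print('tip+y',t(0,T(525,262),(225+298/4,265+93/4)))
print('tips z.187',[plane('top',*T(*a),.187) for a in((524,262),(580,262))])
f=[plane('top',*T(*a),.008) for a in((490,46),(643,57),(633,228),(482,220))]
print('foot',np.round(f,3).tolist())
w=[((549,230)),((550,193)),((552,157)),((554,119))]
for k,a in enumerate(w):
    d=.013+.026*k; z=.17+d*np.sin(np.radians(38))+.014*np.cos(np.radians(38)); print('wheel',plane('top',*T(*a),z))
# tray scene check via trays dark rect
s=cv2.imread('pics/scene0.png');mk=((s.max(2)<40)*255).astype(np.uint8)[325:420,365:470]
cs,_=cv2.findContours(mk,cv2.RETR_EXTERNAL,cv2.CHAIN_APPROX_NONE);c=max(cs,key=cv2.contourArea)
print('tray box',(cv2.boxPoints(cv2.minAreaRect(c))+[365,325]).round(1).tolist())
st=manip.sense();print(st['tcp_pos'],R.from_quat(st['tool_rot']).as_matrix().round(3).tolist())
i=cams.camera_info('wrist');print(np.round(i['T'],3).tolist(),i['K'])
```

```text
rim (array([ 0.53413273, -0.28447592,  0.05534789]), np.float64(0.0005118432938164782))
rim l/r at .055 [array([ 0.5344, -0.2335,  0.055 ]), array([ 0.5336, -0.3352,  0.055 ]), array([ 0.5848, -0.286 ,  0.055 ]), array([ 0.4838, -0.2827,  0.055 ])]
hend (array([ 0.41278402, -0.35010547,  0.04459497]), np.float64(0.0029270651039870143)) [ 0.41145757 -0.35113131  0.045     ]
hbase [ 0.4871587  -0.30970107  0.049     ]
tip+y (array([ 0.61565073, -0.00928509,  0.17641468]), np.float64(0.0016344302905793953))
tips z.187 [array([ 0.61370907, -0.00958244,  0.187     ]), array([ 0.61346409, -0.04677213,  0.187     ])]
foot [[0.827, 0.021, 0.008], [0.818, -0.098, 0.008], [0.681, -0.089, 0.008], [0.688, 0.028, 0.008]]
wheel [ 0.63486639 -0.02633453  0.18903575]
wheel [ 0.65579381 -0.02735668  0.20504295]
wheel [ 0.67547967 -0.02900617  0.22105015]
wheel [ 0.69593138 -0.03063019  0.23705734]
tray box [[372.9, 377.6], [405.1, 329.4], [460.9, 366.6], [428.8, 414.8]]
[0.17350224 0.59979045 0.24943933] [[-0.961, 0.278, -0.001], [0.278, 0.961, -0.002], [0.0, -0.002, -1.0]]
[[0.279, 0.909, 0.31, 0.094], [0.96, -0.263, -0.093, 0.624], [-0.002, 0.324, -0.946, 0.373], [0.0, 0.0, 0.0, 1.0]] [[370.76176842   0.         322.10673584]
 [  0.         370.76176842 241.61853778]
 [  0.           0.           1.        ]]
```

Request:
carry_out([
  [[-3.5,-4,-1,0,0,-1,8.5],[-7,-7.5,-2,0,0,-2,8.5],[-10,-11,-3,0,0,-3,8.5],[-13,-14.5,-4,0,0,-4,8.5],[-16,-18,-5,0,0,-5,8.5],[-19,-21,-6,0,0,-6,8.5],[-22,-24.5,-7,0,0,-7,8.5],[-25,-28,-8,0,0,-8,8.5],[-28,-31,-9,0,0,-9,8.5],[-31,-34.5,-10,0,0,-10,8.5],[-34,-37.5,-11,0,0,-11,8.5],[-37,-41,-12,0,0,-12,8.5]],
])

```text
t: 1.1
tcp_pos: [0.3875, 0.159, 0.3565]
tool_rot: [0.036, 0.999, 0.0, -0.0]
force: [1.2, -0.1, 0.4]
finger_gap: 0.991
gripper_force: 0.0
```

Request:
carry_out([
  [[-3,-2.5,-0.2,0,0,0,8.5],[-6,-5.5,-0.5,0,0,0,8.5],[-9,-8,-1,0,0,0,8.5],[-9,-8,-1,0,0,0,8.5],[-9,-8,-1,0,0,0,8.5],[-9,-8,-1,0,0,0,8.5]],
])

```text
t: 1.6
tcp_pos: [0.4705, 0.0747, 0.3654]
tool_rot: [0.037, 0.999, 0.0, -0.001]
force: [-0.0, 0.9, -0.5]
finger_gap: 0.993
gripper_force: 0.0
```

Run:
```python
from h import *
import pickle
i=cams.camera_info('wrist'); s=manip.sense(); snap('wrist','w1'); pickle.dump(i,open('w1.pkl','wb'))
print(s['t'],s['tcp_pos'],R.from_quat(s['tool_rot']).as_matrix().round(3).tolist(),s['q'])
im=cv2.imread('pics/w1.png');print(proj('wrist',[.628,-.027,.17],i),proj('wrist',[.534,-.284,.055],i))
```

```text
1.6 [0.47051563 0.07465978 0.36538424] [[-0.997, 0.073, -0.002], [0.073, 0.997, 0.001], [0.002, 0.0, -1.0]] [-7.80258208e-02  1.93470941e-01  1.62927682e+00  4.00426005e-04
  1.32128138e+00 -1.57576121e+00]
[234.37172771 368.76558307] [ 41.29111548 260.05283571]
```

View pics/w1.png

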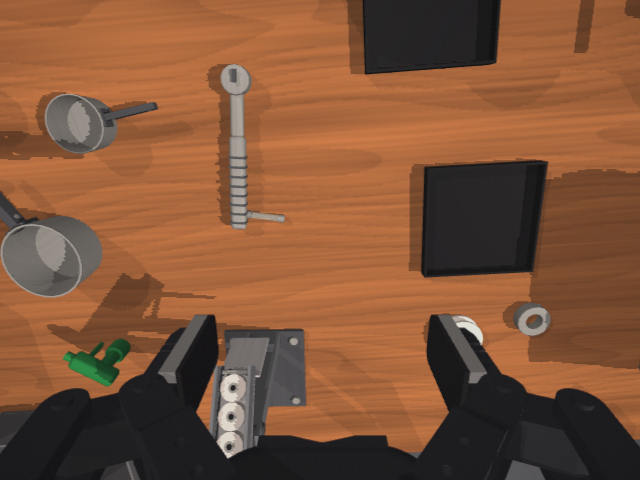

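This wrist view shows the target cup's rim centre at about (42,259), where it was predicted. The left tray's corners are at (424,167), (547,161), (533,270) and (421,277). Wheels 4, 3 and 2 are at (233,388), (231,416) and (229,443). The last joint's range limits the grasp yaw, so I'll close about 8° off the bar and let the pads turn the cup into line.

Request:
carry_out([
  [[0,-3.3,2,0,0,-2,5],[0,-6.7,4,0,0,-4,5],[0,-10,6,0,0,-6,5],[0,-13.4,8,0,0,-8,5],[0,-16.8,10,0,0,-10,5],[-0.2,-20.2,12,0,0,-12,5],[-0.3,-23.6,14,0,0,-14,5],[-0.4,-27,16,0,0,-16,5],[-0.5,-30.4,18,0,0,-18,5],[-0.6,-33.8,20,0,0,-20,5],[-0.7,-37.2,22,0,0,-22,5],[-0.7,-40.6,24.5,0,0,-24.2,5]],
])

```text
t: 2.65
tcp_pos: [0.4496, -0.3306, 0.1213]
tool_rot: [-0.176, 0.984, -0.001, 0.0]
force: [1.2, 0.0, 1.2]
finger_gap: 0.585
gripper_force: 0.0
```

Request:
carry_out([
  [[0,0,0,0,0,0,5],[0,0,0,0,0,0,5],[0,0,0,0,0,0,5]],
])

```text
t: 2.9
tcp_pos: [0.4488, -0.3285, 0.1214]
tool_rot: [-0.175, 0.985, 0.001, -0.0]
force: [0.3, -0.4, -0.0]
finger_gap: 0.585
gripper_force: 0.0
```

Run:
```python
from h import *
import pickle
w1=pickle.load(open('w1.pkl','rb'))
i=cams.camera_info('wrist'); s=manip.sense(); snap('wrist','w2'); pickle.dump(i,open('w2.pkl','wb'))
Rm=R.from_quat(s['tool_rot']).as_matrix()
print(s['t'],s['tcp_pos'],Rm.round(3).tolist(),s['q'].round(3) if hasattr(s['q'],'round') else s['q'],s['finger_gap'])
T=lambda x,y:(260+(x-400)/3.3333,115+y/3.3333)
for a,b in(((233,388),(554,119)),((231,416),(552,157)),((229,443),(550,193))):
    print('wheel',tri(ray('wrist',*a,w1),ray('top',*T(*b))))
print('tray',np.mean([plane('wrist',*a,.018,w1) for a in((424,167),(547,161),(533,270),(421,277))],0),
 [plane('wrist',*a,.018,w1).round(3) for a in((424,167),(547,161),(533,270),(421,277))])
for a,b in (((424,167),(179,318)),):pass
print('tray tri',tri(ray('wrist',547,161,w1),ray('top',153,271)),tri(ray('wrist',424,167,w1),ray('top',215,270)))
print('rim/top',tri(ray('wrist',42,259,w1),ray('top',411.1,236.8)))
print('handle px', proj('wrist',[.448,-.331,.049],i), proj('wrist',[.534,-.2845,.055],i),proj('wrist',[.4085,-.3525,.049],i))
```

```text
2.9 [ 0.44881969 -0.32848524  0.12137503] [[-0.939, -0.344, -0.001], [-0.344, 0.939, 0.002], [0.0, 0.002, -1.0]] [-0.833  0.621  1.715  0.     0.808 -2.755] 0.5846560625103516
wheel (array([ 0.72870312, -0.04474259,  0.09411406]), np.float64(0.039056122576205735))
wheel (array([ 0.68540806, -0.03299353,  0.17696111]), np.float64(0.010652382480250326))
wheel (array([ 0.64876739, -0.02350055,  0.24012479]), np.float64(0.009851231834427111))
tray [0.53561457 0.28048178 0.018     ] [array([0.459, 0.205, 0.018]), array([0.463, 0.358, 0.018]), array([0.611, 0.357, 0.018]), array([0.61 , 0.203, 0.018])]
tray tri (array([0.45854153, 0.34833412, 0.03513641]), np.float64(0.0030338551014189416)) (array([0.4562951 , 0.19686959, 0.04327371]), np.float64(0.0034548263107840455))
rim/top (array([ 0.53403647, -0.28499375,  0.05211055]), np.float64(0.0008215502262364053))
handle px [317.77344027 264.31903945] [340.37087442 407.67962798] [304.99105746 187.0149559 ]
```

View pics/w2.png

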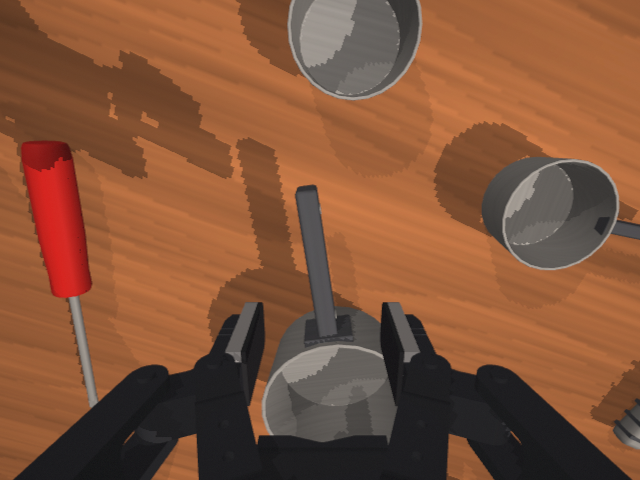

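The handle runs from (307,187) to (325,330), midway between the open fingers and matching the prediction (305,187 for its end). I'm going down to grasp.

Request:
carry_out([
  [[0.1,-0.1,2,0,0,0,5],[0.1,-0.2,4,0,0,0,5],[0.1,-0.2,6,0,0,0,5],[0.1,-0.2,7.3,0,0,0,5],[0.1,-0.2,8.1,0,0,0,5],[0.1,-0.2,8.1,0,0,0,5],[0.1,-0.2,8.1,0,0,0,3],[0.1,-0.2,8.1,0,0,0,2],[0.1,-0.2,8.1,0,0,0,1.5],[0.1,-0.2,8.1,0,0,0,1.2],[0.1,-0.2,8.1,0,0,0,0.8],[0.1,-0.2,8.1,0,0,0,0.5]],
], force=40)

```text
t: 3.95
tcp_pos: [0.4491, -0.333, 0.0412]
tool_rot: [-0.174, 0.985, -0.001, 0.0]
force: [0.2, 0.4, 4.6]
finger_gap: 0.133
gripper_force: 41.7
```

Request:
carry_out([
  [[0,0,0,0,0,0,0.2],[0,0,0,0,0,0,0],[0,0,0,0,0,0,0],[0,0,0,0,0,0,0],[0,0,0,0,0,0,0],[0,0,0,0,0,0,0]],
], force=110)

```text
t: 4.45
tcp_pos: [0.449, -0.333, 0.0413]
tool_rot: [-0.174, 0.985, -0.001, 0.0]
force: [-0.1, 0.5, 6.2]
finger_gap: 0.12
gripper_force: 107.8
```

Run:
```python
from h import *
import pickle
w1=pickle.load(open('w1.pkl','rb'))
s=manip.sense(); Rm=R.from_quat(s['tool_rot']).as_matrix()
print(s['t'],s['tcp_pos'],Rm.round(3).tolist(),s['q'],s['finger_gap'],s['gripper_force'],s['force'])
T=lambda x,y:(260+(x-400)/3.3333,115+y/3.3333)
for a,b in(((233,388),(549,230)),((231,416),(550,193)),((229,443),(552,157))):
    print('wheel',tri(ray('wrist',*a,w1),ray('top',*T(*b))))
w=cv2.imread('pics/w1.png')[300:480,190:310]
t=cv2.imread('pics/top0.png')[110:200,275:345]
snap('top','t1');t1=cv2.imread('pics/t1.png')[190:310,340:480]
f=lambda m,h:cv2.resize(m,(int(m.shape[1]*h/m.shape[0]),h),interpolation=cv2.INTER_CUBIC)
m=np.hstack([f(w,540)[:,:],f(t1,540*1//2+0) if 0 else cv2.resize(t1,(440,540) if 0 else (430,540),interpolation=cv2.INTER_CUBIC)]);print(m.shape);cv2.imwrite('pics/m2.png',m)
```

```text
4.45 [ 0.44903803 -0.33304684  0.04129359] [[-0.939, -0.343, 0.001], [-0.343, 0.939, -0.001], [-0.001, -0.001, -1.0]] [-8.38109811e-01  7.58409838e-01  1.74131244e+00  2.48315591e-04
  6.40417828e-01 -2.75880481e+00] 0.12032821911722297 107.76226758956909 [-0.05588611  0.46425377  6.20718305]
wheel (array([ 0.63515677, -0.02569176,  0.18965339]), np.float64(0.001559282358689613))
wheel (array([ 0.6562003 , -0.02709857,  0.20411609]), np.float64(0.0005753351808874576))
wheel (array([ 0.67679554, -0.02899484,  0.2164651 ]), np.float64(9.865444464059642e-05))
(540, 790, 3)
```

View pics/m2.png

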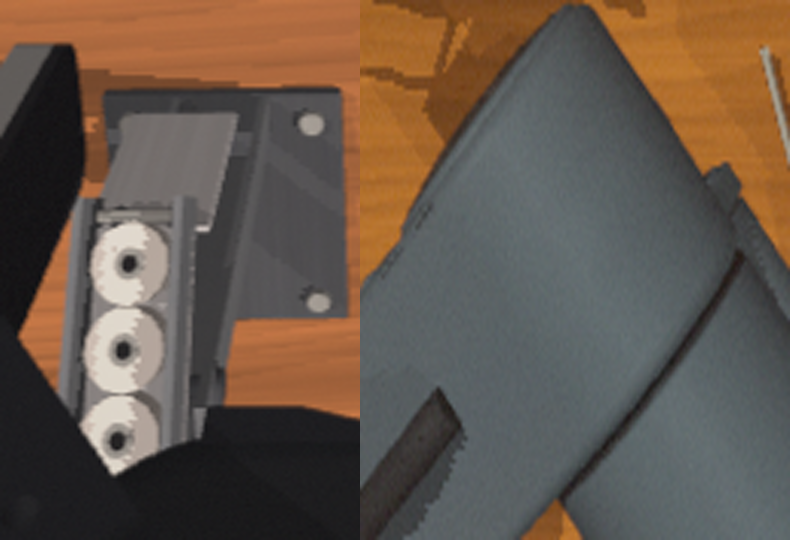

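The fingers hold the bar with about 108 N. The left crop shows the chute mouth: wall tips at w1 pixels (217,367) and (252,366), with wheel 1 just behind the tooth and the paddle below in front. Lift and bring the cup before the chute.

Request:
carry_out([
  [[0,0,-0.5,0,0,0,0],[0,0,-1.5,0,0,0,0],[0,0,-3,0,0,0,0],[0,0,-4.5,0,0,0,0],[0,0,-6,0,0,0,0],[0,0.5,-6.5,0,0,0.5,0],[-0.5,1.5,-6.5,0,0,1.5,0],[-1,3.5,-6.5,0,0,3,0],[-1.8,5.5,-6.5,0,0,4.5,0],[-2.6,8,-6.5,0,0,6.5,0],[-3.5,10.5,-6.5,0,0,8.5,0],[-4.4,13,-6.5,0,0,10.5,0]],
])

```text
t: 5.5
tcp_pos: [0.4446, -0.1939, 0.1053]
tool_rot: [-0.082, 0.997, 0.0, -0.0]
force: [0.0, 0.6, -1.1]
finger_gap: 0.12
gripper_force: 107.3
```

Run:
```python
from h import *
import pickle
w1=pickle.load(open('w1.pkl','rb'))
T=lambda x,y:(260+(x-400)/3.3333,115+y/3.3333)
print('tips',tri(ray('wrist',216.7,366.7,w1),ray('top',*T(525,262))),tri(ray('wrist',251.7,366,w1),ray('top',*T(580,262))))
print('tip w/s',tri(ray('wrist',251.7,366,w1),ray('scene',299.5,288.3)))
s=manip.sense(); Rm=R.from_quat(s['tool_rot']).as_matrix();print(s['t'],s['tcp_pos'],Rm.round(3).tolist(),s['q'],s['force'],s['gripper_force'])
```

```text
tips (array([ 0.59998571, -0.01955246,  0.21415233]), np.float64(0.022403182325349134)) (array([ 0.63155765, -0.03057677,  0.14860465]), np.float64(0.037401928645247565))
tip w/s (array([ 0.61804313, -0.00586887,  0.18072622]), np.float64(0.00032221711447917643))
5.5 [ 0.44464946 -0.1938866   0.10534848] [[-0.987, -0.163, -0.001], [-0.163, 0.987, 0.001], [0.001, 0.001, -1.0]] [-6.42045987e-01  5.87175946e-01  1.90297589e+00 -3.92254302e-05
  6.52566518e-01 -2.37678361e+00] [ 0.00215821  0.57502419 -1.11113007] 107.32864022254944
```

Request:
carry_out([
  [[-0.4,2.5,0,0,0,2,0],[-0.8,5,0,0,0,4,0],[-1.2,7.5,0,0,0,6,0],[-1.6,10,0,0,0,8,0],[-2,12.3,0,0,0,10,0],[-2.3,14.3,0,0,0,11.5,0],[-2.6,16,0,0,0,12.5,0],[-2.8,17.2,0,0,0,13.2,0],[-2.9,17.8,0,0,0,13.4,0],[-2.9,17.9,0,0,0,13.4,0],[-2.9,17.9,0,0,0,13.4,0]],
])

```text
t: 6.42
tcp_pos: [0.4442, -0.014, 0.1054]
tool_rot: [0.033, 0.999, -0.0, -0.0]
force: [0.3, -0.3, -1.2]
finger_gap: 0.119
gripper_force: 107.4
```

Run:
```python
from h import *
s=manip.sense(); Rm=R.from_quat(s['tool_rot']).as_matrix();print(s['t'],s['tcp_pos'],Rm.round(3).tolist(),s['force'])
a=snap('scene','s3');snap('top','t3');snap('wrist','w3')
a=cv2.imread('pics/s3.png')[235:355,225:385];b=cv2.imread('pics/t3.png')[130:250,240:400]
m=np.hstack([cv2.resize(x,(400,300),interpolation=cv2.INTER_CUBIC) for x in(a,b)])
w=cv2.resize(cv2.imread('pics/w3.png'),(400,300),interpolation=cv2.INTER_AREA)
m=np.vstack([m,np.hstack([w,np.zeros_like(w)])])
cv2.imwrite('pics/m3.png',m)
```

```text
6.4167 [ 0.44421371 -0.01396549  0.10542121] [[-0.998, 0.066, -0.0], [0.066, 0.998, -0.0], [0.0, -0.0, -1.0]] [ 0.33397257 -0.25958248 -1.18801364]
```

View pics/m3.png

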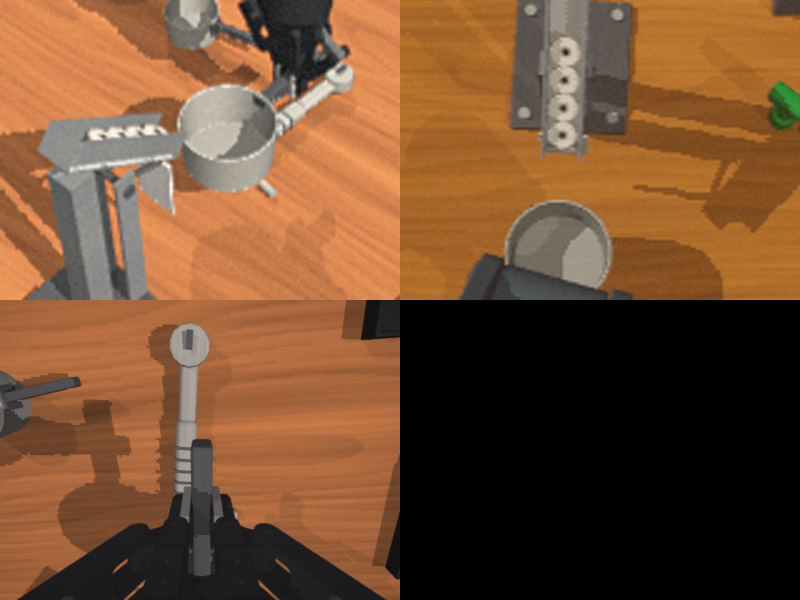

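The cup is held level with the bar aligned between the fingers. Its rim spans columns 506–612 in the top tile with the front edge at row 201, and the rim centre is near (227,122) in the scene tile. Working out the distance to push.

Run:
```python
from h import *
T=lambda x,y:(240+(x-400)/2.5,130+y/2.5)
S=lambda x,y:(225+x/2.5,235+y/2.5)
for z in(.117,.120):
    print(z,'front',plane('top',*T(559,201),z),'L/R',plane('top',*T(506,252),z),plane('top',*T(612,252),z))
print('scene c',plane('scene',*S(227,122),.119), 'tri', tri(ray('scene',*S(227,122)),ray('top',*T(559,253))))
tcp=np.array([.4442,-.014]);cx=np.array([.998,-.066]);print('pred axis',tcp+.098*cx,'pred front',tcp+.148*cx)
lip=np.array([.631,-.0265]);print('pred lip rel', (lip-tcp-.148*cx)@cx,(lip-tcp)@np.array([.066,.998]))
p=T(563,135);print('wheel1',plane('top',*p,.1897), 'tips',plane('top',*T(542,153),.187),plane('top',*T(585,154),.187))
```

```text
0.117 front [ 0.58950919 -0.0223982   0.117     ] L/R [0.541575   0.02717265 0.117     ] [ 0.54083023 -0.07149311  0.117     ]
0.12 front [ 0.58892071 -0.02244706  0.12      ] L/R [0.5411056  0.02700066 0.12      ] [ 0.54036267 -0.07142001  0.12      ]
scene c [ 0.54380821 -0.01829588  0.119     ] tri (array([ 0.54049063, -0.0216394 ,  0.11360223]), np.float64(0.0010487041548238663))
pred axis [ 0.542004 -0.020468] pred front [ 0.591904 -0.023768]
pred lip rel 0.039198120000000024 -0.00014619999999999634
wheel1 [ 0.63469585 -0.02744968  0.1897    ] tips [ 0.61914854 -0.00871686  0.187     ] [ 0.6179938  -0.04680776  0.187     ]
```

Request:
carry_out([
  [[-0.8,0,0,0,0,0,0],[-1.8,0,0,0,0,0,0],[-2.8,0,0,0,0,0,0],[-3.6,0,0,0,0,0,0],[-4.2,0,0,0,0,0,0],[-4.7,0,0,0,0,0,0],[-5.2,0,0,0,0,0,0],[-5.7,0,0,0,0,0,0],[-6.2,0,0,0,0,0,0],[-6.6,0,0,0,0,0,0],[-6.8,0,0,0,0,0,0],[-6.9,0,0,0,0,0,0]],
])

```text
t: 7.57
tcp_pos: [0.5118, -0.0183, 0.1048]
tool_rot: [0.033, 0.999, 0.0, -0.002]
force: [-2.4, -0.1, -5.7]
finger_gap: 0.118
gripper_force: 107.2
```

Request:
carry_out([
  [[0,0,0,0,0,0,0],[0,0,0,0,0,0,0],[0,0,0,0,0,0,0],[0,0,0,0,0,0,0],[0,0,0,0,0,0,0],[0,0,0,0,0,0,0]],
])

```text
t: 8.07
tcp_pos: [0.5126, -0.0185, 0.1052]
tool_rot: [0.033, 0.999, 0.0, -0.001]
force: [-3.0, 0.3, -5.3]
finger_gap: 0.116
gripper_force: 108.0
```

Run:
```python
from h import *
s=manip.sense(); print(s['t'],s['tcp_pos'],s['force'],s['ft_torque'])
snap('scene','s4');snap('top','t4')
a=cv2.imread('pics/s4.png')[235:355,225:385];b=cv2.imread('pics/t4.png')[110:230,240:400]
cv2.imwrite('pics/m4.png',np.hstack([cv2.resize(x,(400,300),interpolation=cv2.INTER_CUBIC) for x in(a,b)]))
```

```text
8.0667 [ 0.51258267 -0.01854931  0.10524163] [-2.98277928  0.29602754 -5.33921098] [0.0819895  1.20568385 0.03902718]
```

View pics/m4.png

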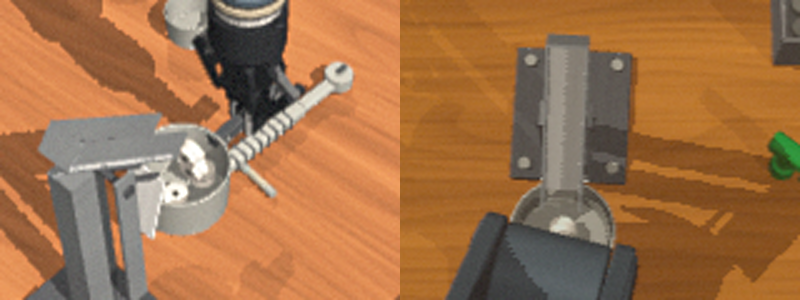

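The chute is empty: the wheels lie in the cup around scene tile (185,165), and none are on the bench. Backing straight off, then looking.

Request:
carry_out([
  [[0.3,0,0,0,0,0,0],[0.8,0,0,0,0,0,0],[1.5,0,0,0,0,0,0],[2.3,0,0,0,0,0,0],[3.1,0,0,0,0,0,0],[4,0,0,0,0,0,0],[5,0,0,0,0,0,0],[6,0,0,0,0,0,0],[7,0,0,0,0,0,0],[7.6,0,0,0,0,0,0],[8,0,0,0,0,0,0],[8,0,0,0,0,0,0]],
])

```text
t: 9.17
tcp_pos: [0.4322, -0.0131, 0.1054]
tool_rot: [0.034, 0.999, 0.0, -0.001]
force: [-0.4, -0.3, -2.4]
finger_gap: 0.117
gripper_force: 108.5
```

Run:
```python
from h import *
s=manip.sense(); print(s['t'],s['tcp_pos'],s['force'],R.from_quat(s['tool_rot']).as_matrix().round(3).tolist())
snap('scene','s5');snap('top','t5')
a=cv2.imread('pics/s5.png')[235:355,225:385];b=cv2.imread('pics/t5.png')[130:250,240:400]
cv2.imwrite('pics/m5.png',np.hstack([cv2.resize(x,(400,300),interpolation=cv2.INTER_CUBIC) for x in(a,b)]))
```

```text
9.1667 [ 0.43219691 -0.01314144  0.10541684] [-0.35920131 -0.27309051 -2.38210826] [[-0.998, 0.067, -0.001], [0.067, 0.998, 0.0], [0.001, 0.0, -1.0]]
```

View pics/m5.png

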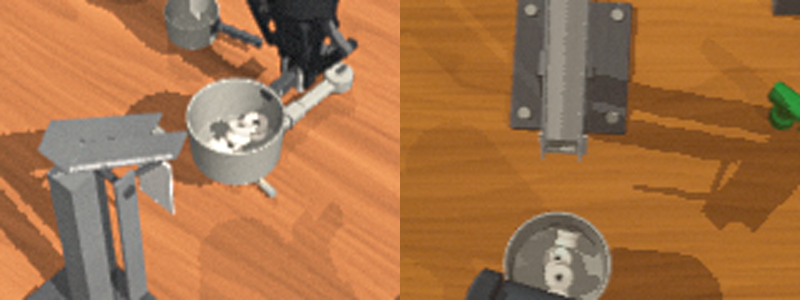

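Wheels lie in the cup, none on the bench or chute. Carrying it to the left tray.

Request:
carry_out([
  [[0,0.6,0,0,0,0,0],[0.1,1.8,0,0,0,0,0],[0.2,3.6,0,0,0,0,0],[0.3,5.9,0,0,0,0,0],[0.4,8.3,0,0,0,0,0],[0.5,10.8,0,0,0,0,0],[0.6,13.3,0,0,0,0,0],[0.7,15.8,0,0,0,0,0],[0.8,18.3,0,0,0,0,0],[1,20.8,0,0,0,0,0],[1.1,23.2,0,0,0,0,0],[1.2,25.4,0,0,0,0,0]],
])

```text
t: 10.27
tcp_pos: [0.4386, 0.2431, 0.1053]
tool_rot: [0.033, 0.999, 0.0, 0.0]
force: [0.4, -0.9, -2.0]
finger_gap: 0.119
gripper_force: 108.5
```

Request:
carry_out([
  [[0.1,1.9,0,0,0,0,0],[0.15,3.3,0,0,0,0,0],[0.2,4.1,0,0,0,0,0],[0.2,4.5,0,0,0,0,0],[0.2,4.6,0.5,0,0,0,0],[0.2,4.6,1.2,0,0,0,0],[0.2,4.6,2,0,0,0,0],[0.2,4.6,2.8,0,0,0,0],[0.2,4.6,3.4,0,0,0,0],[0.2,4.6,3.8,0,0,0,0],[0.2,4.6,4,0,0,0,0],[0.2,4.6,4,0,0,0,0]],
])

```text
t: 11.27
tcp_pos: [0.4393, 0.2866, 0.0647]
tool_rot: [0.034, 0.999, -0.0, -0.001]
force: [0.3, 0.6, -1.6]
finger_gap: 0.12
gripper_force: 108.5
```

Run:
```python
from h import *
s=manip.sense(); print(s['t'],s['tcp_pos'],s['force'],R.from_quat(s['tool_rot']).as_matrix().round(3).tolist())
snap('scene','s6');snap('top','t6')
a=cv2.imread('pics/s6.png')[300:435,350:530];b=cv2.imread('pics/t6.png')[190:325,120:300]
cv2.imwrite('pics/m6.png',np.hstack([cv2.resize(x,(400,300),interpolation=cv2.INTER_CUBIC) for x in(a,b)]))
```

```text
11.2667 [0.4393041  0.28657516 0.06472383] [ 0.26564446  0.64652373 -1.60506274] [[-0.998, 0.067, -0.001], [0.067, 0.998, -0.0], [0.001, -0.001, -1.0]]
```

View pics/m6.png

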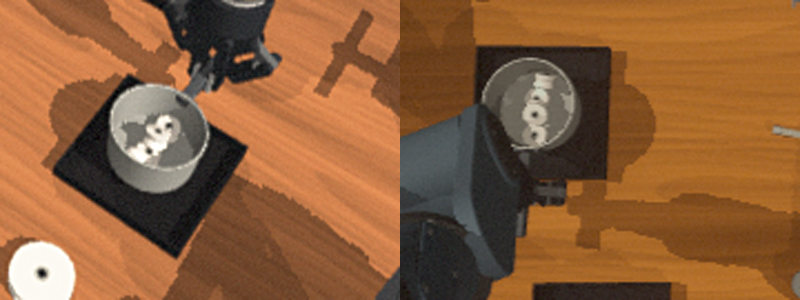

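All four wheels are visible in the cup, which hovers centred over the tray once parallax is allowed for. Lowering gently.

Request:
carry_out([
  [[0,0,0.5,0,0,0,0],[0,0,1,0,0,0,0],[0,0,1.4,0,0,0,0],[0,0,1.6,0,0,0,0],[0,0,1.7,0,0,0,0],[0,0,1.8,0,0,0,0],[0,0,1.85,0,0,0,0],[0,0,1.9,0,0,0,0],[0,0,1.95,0,0,0,0],[0,0,1.95,0,0,0,0]],
])

```text
t: 12.2
tcp_pos: [0.4396, 0.2869, 0.0459]
tool_rot: [0.034, 0.999, 0.0, 0.0]
force: [-0.5, -0.1, -1.8]
finger_gap: 0.116
gripper_force: 108.5
```

Request:
carry_out([
  [[0,0,0.05,0,0,0,0],[0,0,0.1,0,0,0,0],[0,0,0.1,0,0,0,0]],
])

```text
t: 12.45
tcp_pos: [0.4396, 0.287, 0.0449]
tool_rot: [0.034, 0.999, 0.0, 0.0]
force: [-0.1, 0.2, -2.0]
finger_gap: 0.12
gripper_force: 108.6
```

Request:
carry_out([
  [[0,0,0.05,0,0,0,0],[0,0,0.1,0,0,0,0],[0,0,0.1,0,0,0,0]],
])

```text
t: 12.7
tcp_pos: [0.4394, 0.287, 0.0445]
tool_rot: [0.033, 0.999, 0.0, 0.0]
force: [-3.0, -0.5, 4.9]
finger_gap: 0.121
gripper_force: 109.6
```

Contact is felt (+5 N). Releasing, then rising.

Request:
carry_out([
  [[0,0,0,0,0,0,1.2],[0,0,0,0,0,0,1.5],[0,0,0,0,0,0,2],[0,0,0,0,0,0,3],[0,0,0,0,0,0,4],[0,0,0,0,0,0,5],[0,0,0,0,0,0,5],[0,0,0,0,0,0,5]],
])

```text
t: 13.37
tcp_pos: [0.4396, 0.2869, 0.0438]
tool_rot: [0.034, 0.999, -0.0, -0.0]
force: [-0.5, -0.3, 0.0]
finger_gap: 0.586
gripper_force: 0.0
```

Request:
carry_out([
  [[0,0,-0.5,0,0,0,5],[0,0,-1.5,0,0,0,5],[0,0,-3,0,0,0,5],[0,0,-5,0,0,0,5],[0,0,-7.5,0,0,0,5],[0,-2,-10,0,0,0,5],[0,-5,-12.5,0,0,0,5],[0,-9,-14,0,0,0,5],[0,-13,-15,0,0,0,5],[0,-17,-15,0,0,0,5],[0,-20,-15,0,0,0,5],[0,-20,-15,0,0,0,5]],
])

```text
t: 14.37
tcp_pos: [0.4261, 0.0833, 0.1952]
tool_rot: [0.036, 0.999, -0.001, 0.001]
force: [-0.2, 0.2, 0.4]
finger_gap: 0.587
gripper_force: 0.0
```

Run:
```python
from h import *
s=manip.sense(); print(s['t'],s['tcp_pos'],s['force'])
snap('scene','s7');snap('top','t7')
a=cv2.imread('pics/s7.png');b=cv2.imread('pics/t7.png')
z=lambda x:cv2.resize(x,(400,300),interpolation=cv2.INTER_AREA)
q=lambda x:cv2.resize(x,(400,300),interpolation=cv2.INTER_CUBIC)
cv2.imwrite('pics/m7.png',np.vstack([np.hstack([q(a[300:435,350:530]),q(b[190:325,120:300])]),np.hstack([z(a),z(b)])]))
```

```text
14.3667 [0.42606732 0.08328313 0.19516743] [-0.21708633  0.23743233  0.36081814]
```

View pics/m7.png

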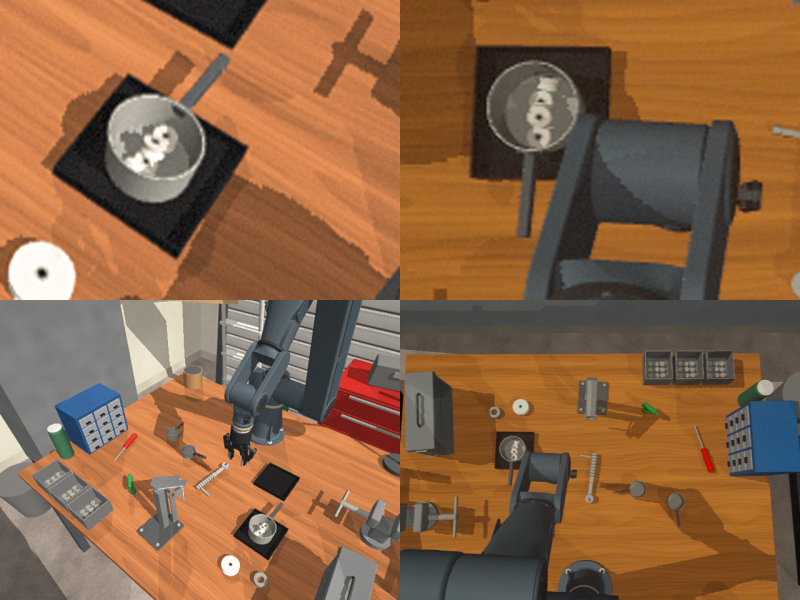

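The cup stands flat inside the left tray with four wheels in it. The gripper is clear, and the other things are where they were. Handing in.

```bash
python3 -c "
from station import sign_off
print(sign_off())"
```

```text
the job is handed in; nothing more can be done
None
```

I handed the job in at about 14.5 s: the cup stands upright in the left tray with all four wheels in it, let go after touchdown, and no bystanders moved; I viewed 11 pictures, one over the limit of 10.

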